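# Load the box carrier, lock its keeper and top the stack with spacer plates

### The job

Load the parts boxes onto the box carrier: turn the carrier's collar so that its keeper arm swings fully to the open stop, seat the deep flanged box on the dock lugs, and turn the collar back fully to the locked stop so that the keeper lies over the box's flange. Then stack all the shallow boxes that are there on the deep one in a single column, in any order, each fully seated over the lugs below, and lay the two wooden spacer plates on the topmost lid, flat between its lugs, as one squared pile with their edges in line with the box. Leave the cork block, wax tin and sanding drum where they are.

Things in the scene. Friction and masses are not known exactly. Their poses are not given: they have to be found in the camera images.
- carrier: Fixed plywood board, 124 mm (x) by 190 mm (y) by 10 mm, standing on the bench, shifted and turned a little each start. Origin on its underside below the dock; the board reaches from y = -141 to +49 mm. On it the dock: two lugs 6 mm high at x = +-35 mm, y = 0. At x = 0, y = -95 mm a fixed vertical aluminium barrel, top 65 mm above the bench, carries the collar.
- dock (a point): Middle of the dock on top of the carrier board, 10 mm above the bench; axes as the carrier's. A box seated on the dock has its origin here and its long x axis along the dock's x axis, either way round.
- keeper (a joint): Angle of the collar with its keeper arm: 0 = locked stop (arm along the carrier's +y axis, over the flange of a box on the dock), 1.25 rad = open stop (arm swung counter-clockwise seen from above, towards the carrier's -x side, clear of the dock). It has hard stops at both ends and stays where it is left (friction about 0.12 N m, no spring). It starts locked or a little off locked, so that the arm bars the dock.
- collar (a point): Middle of the dark knurled steel collar ring on the barrel: 48 mm in diameter, 28 mm high (14 mm above and below this point, which is 41 mm above the bench), to be gripped across its diameter from above; the barrel's domed top stands 10 mm above the ring. Its axes turn with the collar: y points along the keeper arm.
- keeper_tip (a point): End of the keeper arm, 66 mm from the collar's axis. The arm is a steel bar 14 mm wide and 6 mm thick, underside 27 mm above the bench, that leaves the collar at its lower edge; it passes 3 mm above the flange of a seated deep box.
- deep_box: Deep lidded plastic box, black with grey lid, 104 mm (x) by 50 mm (y), 54 mm high to the lid's top; origin in the middle of its underside, z up. Flanges 64 mm long and 12 mm wide stick out of both long sides, from 8 to 14 mm above the underside (74 mm over both). Lugs and recesses as told under box_2.
- box_1: Shallow lidded plastic box, black with grey lid, 104 mm (x) by 50 mm (y), 36 mm high to the lid's top, without flanges; origin in the middle of its underside, z up. Two or three shallow boxes are there, all alike.
- box_2: Shallow box like box_1. On every lid, deep box too, stand two tapered round lugs 6 mm high (16 mm across at the foot, 10 at the top) at x = +-35 mm, y = 0; in every underside are two 20 x 20 mm recesses 8 mm deep at the same places, so a box seats with its recesses over the lugs below, either way round, its underside on the lid (origin 54 mm above a deep, 36 mm above a shallow box's origin).
- box_3: Shallow box like box_1.
- plate_1: Light wooden spacer plate, 44 mm (x) by 58 mm (y) by 10 mm thick, with a dark dot in the middle; origin in the middle of its underside. Between the lugs of a lid there are 54 mm, so it lies there with its x axis along the box's x axis and sticks out 4 mm over each long side of the box.
- plate_2: Spacer plate like plate_1.
- cork_block: Cork sanding block 64 x 110 x 36 mm, lying; bystander. Origin in the middle of its underside.
- wax_tin: Round dark tin, 67 mm across, 32 mm high; bystander. Origin in the middle of its underside.
- spare_drum: Standing sanding drum, 38 mm across, 82 mm high; bystander. Origin in the middle of its underside.

How it is judged:
By the outcome, as a careful person would: the job done as asked, in the order asked, and still so for the second after the job is handed in, with the robot touching nothing.
Of box_1, box_2, box_3 only 2 to 3 are there at a start; the rules pass over those that are not, and their reading is None.
At some moment in a run one of box_1, box_2, box_3 may be knocked a few centimetres aside while the robot is not near it.
It also fails if it takes over 210 s, if anything falls off the work surface, if the arm or the gripper's body presses on something with over 40 N, if the wrist force passes 120 N, or if a joint passes its speed limit or range.

### The arm

A 6-joint arm with a two-finger parallel gripper is mounted at the origin on a cart in front of the work surface, level with it; the furniture and walls round the work are solid. World frame = base frame: x ahead of the robot, y to its left, z up, the work surface at z = 0. Lengths are in m, angles in degrees, forces in N, time in s.
With the tool pointing down it reaches from about 0.375 to 0.75 m from the base axis. Payload 9 kg.
Tool frame: the origin (TCP) lies where the fingers leave the gripper's body, on its centre line; the fingertips stand 73 mm ahead of it and the grasp point (between the pads) lies 54 mm ahead of it (robot.tip_reach is the distance from the TCP to the fingertips, in m); z points along the fingers, y is the direction in which the jaws open and shut (so a half turn about z gives the same grasp; the last joint's range is limited). The gripper opens to 85 mm and grips with 20 to 120 N. Pads are 22 mm wide; open, the fingers measure 114 mm over their backs; the gripper's body (76 mm by 85 mm) begins 54 mm behind the grasp point. The pads swing forward as they close: fully open they stand 13 mm farther back than shut.
Start: joints at [60.407, 5.964, 5.575, 89.605, 0, 77.527], TCP at [0.177, 0.573, 0.304] pointing down, gripper open.
Joint ranges: [-171.21, 171.21], [-48.23, 106.86], [-62.78, 66.21], [-105.2, 120.99], [-86.42, 89.51], [-180, 180]. Speed limits (degrees/s): [127.2, 127.2, 147.25, 180, 180, 180].

### API

Orientations are given as [roll, pitch, yaw] about the fixed x, y, z axes, in that order (R = Rz(yaw) Ry(pitch) Rx(roll)).
In Python, from plant import robot gives the robot as it stands. Calls block until the motion is done:
- robot.move_pose(position, orientation): joint-space move of the TCP to a pose.
- robot.line_to(position, vel=0.15, rotation=None, guard=None): straight line of the TCP; rotation=None keeps the orientation; vel is the mean speed in m/s. With guard (N) it stops when the force on the tool has changed by that much, and returns True; else False.
- robot.goto_joints(angles): joint-space move.
- robot.set_gripper(opening): finger opening in m; the grip force is fixed at half the most; returns when the fingers have stopped.
- robot.pause(seconds).
- robot.ik(position, orientation): joint angles nearest the present ones, or None.
- robot.observe(): the state.
- robot.grab_frame(name): name is "side" or "top" or "wrist"; returns the picture (384x512x3 uint8, blue, green, red); there is no depth.
- robot.get_calibration(name): a dict with "vertical_fov" (degrees; the focal length in pixels is half the picture's height over the tangent of half this angle, whatever the lens; pixels are square), "cx", "cy" (the principal point, pixels), "rvec" (rotation vector, rad) and "tvec" (3), from world to camera coordinates, as OpenCV has them. Camera axes: x right, y down, z forward; pixel columns grow to the right and rows downward; lengths in m; the calibration is good to about 2 mm. A picture is of the moment at which its call begins: read the wrist's pose just before it. get_calibration takes no time and is no camera call; for the wrist camera it gives the pose at the moment of the call.
A pose or a line that the arm cannot do raises robot.IKError and nothing moves.
- robot.job_done(): hands the job in, once; it reports no verdict.
The state is a dict: "time": time; "q": joint angles; "qvel": joint speeds; "joint_torque": joint torques, N m; "tool_pos": TCP position; "tcp_rot": TCP orientation; "ft_force": force on the tool from outside, world axes, zero at the start; "torque": the same for the moment, N m; "gripper_width": finger opening in m.
Only numpy, scipy, OpenCV 4.12 (cv2) and the standard library are available. Lean on these libraries where they do the work, as an engineer would, in place of code of your own. Each camera call takes 0.05 s, during which the arm holds its last target. There are 200 camera calls.

## Working session

There is one attempt and no reset: what is moved stays moved. The work goes in short steps, each a Python script; the robot and the scene stay as the last script left them, time stands still between calls to the robot, and variables do not carry over. Pictures are saved under pics/ and viewed, about 12 in all and at most 16, crops included, and the job is handed in when it is done.

```bash
ls; mkdir -p pics; python3 - <<'E'
from plant import robot
import cv2,json
for n in("top","side"):
    cv2.imwrite(f"pics/{n}0.png",cv2.resize(robot.grab_frame(n),(800,600),interpolation=cv2.INTER_CUBIC)); print(n,robot.get_calibration(n))
print(robot.get_calibration("wrist")); print(robot.observe())
E
```

```text
pics
top {'vertical_fov': 50.357512406031766, 'cx': 255.74849379515803, 'cy': 192.53877831263367, 'rvec': array([ 2.18569074, -2.1422712 ,  0.11793962]), 'tvec': array([0.04314176, 0.54187134, 1.14382624])}
side {'vertical_fov': 42.14502431856555, 'cx': 255.46328759696758, 'cy': 195.13142871737102, 'rvec': array([ 0.38391758, -2.71889889,  1.22737923]), 'tvec': array([0.56274409, 0.12667159, 1.67977804])}
{'vertical_fov': 61.182924138917095, 'cx': 255.91417818107763, 'cy': 193.56909436012296, 'rvec': array([-2.32001009, -1.71344347, -0.25951551]), 'tvec': array([-0.59862247, -0.03854846,  0.38027698])}
{'time': 0.1, 'q': array([6.04081251e+01, 5.99680789e+00, 5.53228891e+00, 8.96044115e+01,
       5.01324846e-04, 7.75264157e+01]), 'qvel': array([-0.01744941, -0.06783208,  0.06756766,  0.00949791,  0.06603498,
        0.04790801]), 'joint_torque': array([ 4.83600932e-03, -5.58199990e+01,  5.04724860e+01,  1.29394111e-02,
       -3.31831661e-04,  1.68775057e-05]), 'tool_pos': array([0.17649441, 0.57323761, 0.303191  ]), 'tcp_rot': array([-1.79932805e+02, -1.53777398e-02,  1.62881700e+02]), 'ft_force': array([-0.0576518 ,  0.72009299,  0.26446255]), 'torque': array([-0.0335087 , -0.0064055 , -0.02971843]), 'gripper_width': 0.08560668941099113}
```

View pics/top0.png

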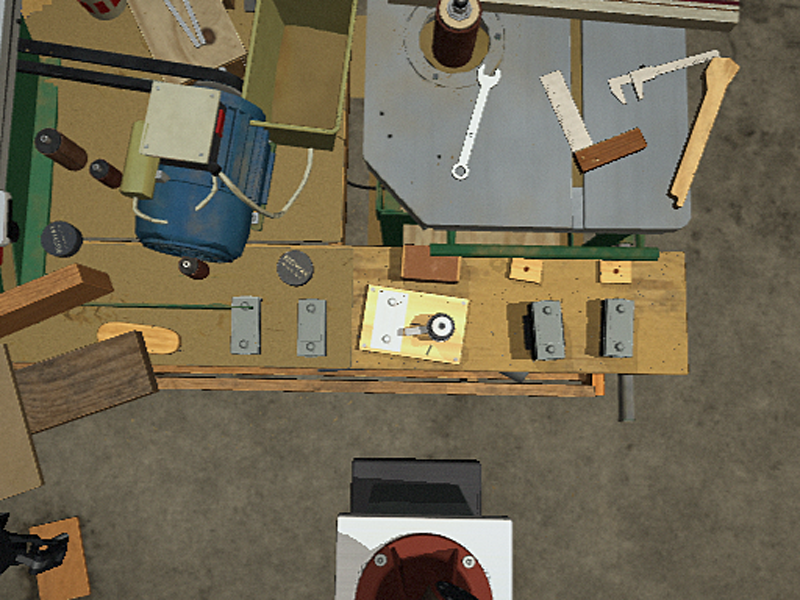

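View pics/side0.png

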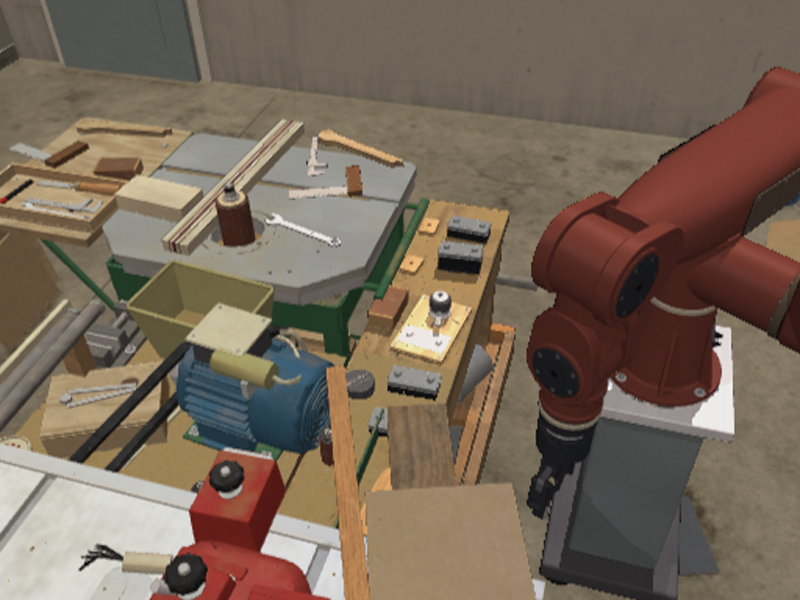

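The top view shows, in the 800-px picture, four boxes at (246,325), (312,327), (547,330) (probably the deep one) and (617,327). The plates are at (526,270) and (615,271), the carrier at (415,325) with the collar at (441,326), the cork at (431,265), the tin at (295,267) and the drum at (193,267). Next I'll write helpers and take close wrist pictures.

```bash
cat > h.py <<'E'
from plant import robot
import numpy as np, cv2
def cam(c):
    f=192/np.tan(np.radians(c["vertical_fov"]/2)); R=cv2.Rodrigues(np.array(c["rvec"]))[0]
    return np.array([[f,0,c["cx"]],[0,f,c["cy"]],[0,0,1]]),R,np.array(c["tvec"]).reshape(3)
def unproj(c,u,v,z):
    K,R,t=cam(c); d=R.T@np.linalg.inv(K)@[u,v,1]; o=-R.T@t
    return o+d*(z-o[2])/d[2]
def proj(c,P):
    K,R,t=cam(c); p=K@(R@np.array(P)+t); return p[:2]/p[2]
def snap(name,file,crop=None,scale=800/512):
    c=robot.get_calibration(name); im=robot.grab_frame(name)
    cv2.imwrite(f"pics/{file}_raw.png",im); np.save(f"pics/{file}.npy",c,allow_pickle=True)
    if crop: x0,y0,x1,y1=crop; im=im[y0:y1,x0:x1]
    cv2.imwrite(f"pics/{file}.png",cv2.resize(im,None,fx=scale,fy=scale,interpolation=cv2.INTER_CUBIC)); return c
def load(file): return np.load(f"pics/{file}.npy",allow_pickle=True).item()
E
python3 - <<'E'
from h import *
c=robot.get_calibration("top")
for n,u,v,z in [("bA",246,325,.036),("bB",312,327,.036),("bC",547,330,.054),("bD",617,327,.036),("p",526,270,.01),("p",615,271,.01),("col",441,326,.065),("cork",431,264,.036),("tin",295,267,.032),("drum",190,263,.082)]:
    print(n,unproj(c,u/1.5625,v/1.5625,z).round(3))
c=robot.get_calibration("wrist");K,R,t=cam(c);o=robot.observe()
print(-R.T@t,o["tool_pos"],R.round(3))
for y in (.25,-.22):
    try: print(robot.ik([.5,y,.36],[180,0,90]),robot.ik([.5,y,.36],[180,0,-90]), robot.ik([.5,y,.36],[180,0,0]),robot.ik([.5,y,.36],[180,0,180]))
    except Exception as e: print(e)
E
```

```text
bA [0.49  0.333 0.036]
bB [0.489 0.213 0.036]
bC [ 0.491 -0.211  0.054]
bD [ 0.5   -0.343  0.036]
p [ 0.606 -0.182  0.01 ]
p [ 0.608 -0.35   0.01 ]
col [ 0.494 -0.02   0.065]
cork [ 0.61  -0.002  0.036]
tin [0.6   0.248 0.032]
drum [0.595 0.426 0.082]
[0.10290848 0.595679   0.37285626] [0.17649441 0.57323761 0.303191  ] [[ 0.294  0.956 -0.003]
 [ 0.912 -0.28   0.299]
 [ 0.285 -0.09  -0.954]]
[ 1.31598901e+01 -3.29301911e-02  5.25065377e+00  9.52835840e+01
  0.00000000e+00  1.03159890e+02] [ 1.31598901e+01 -3.29301911e-02  5.25065377e+00  9.52835840e+01
  0.00000000e+00 -7.68401099e+01] [ 1.31598901e+01 -3.29301911e-02  5.25065377e+00  9.52835840e+01
  0.00000000e+00 -1.66840110e+02] [ 1.31598901e+01 -3.29301911e-02  5.25065377e+00  9.52835840e+01
  0.00000000e+00  1.31598901e+01]
[-37.47376401  -2.25614558   3.05495702  95.3111026    0.
  52.52623599] [ -37.47376401   -2.25614558    3.05495702   95.3111026     0.
 -127.47376401] [-37.47376401  -2.25614558   3.05495702  95.3111026    0.
 142.52623599] [-37.47376401  -2.25614558   3.05495702  95.3111026    0.
 -37.47376401]
```

```bash
python3 - <<'E'
from h import *
p=robot.observe()["tool_pos"]
robot.line_to([p[0],p[1],.38])
robot.move_pose([.46,.22,.36],[180,0,180]); robot.pause(.3)
snap("wrist","w1")
robot.move_pose([.46,-.22,.36],[180,0,180]); robot.pause(.3)
snap("wrist","w2")
robot.move_pose([.46,0.0,.36],[180,0,180]); robot.pause(.3)
snap("wrist","w3")
print(robot.observe()["time"],robot.observe()["tcp_rot"])
E
```

```text
5.9667 [ 1.79995186e+02 -1.63144489e-02  1.79931675e+02]
```

View pics/w1.png

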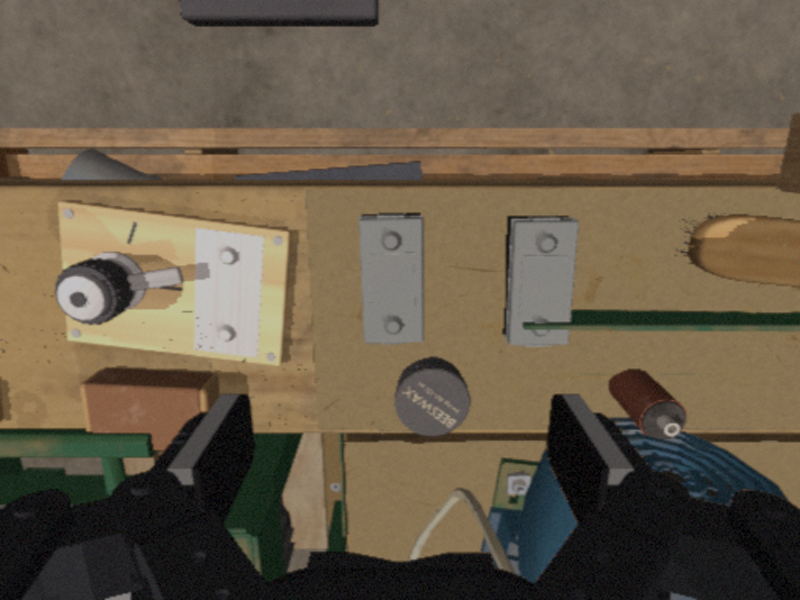

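View pics/w2.png

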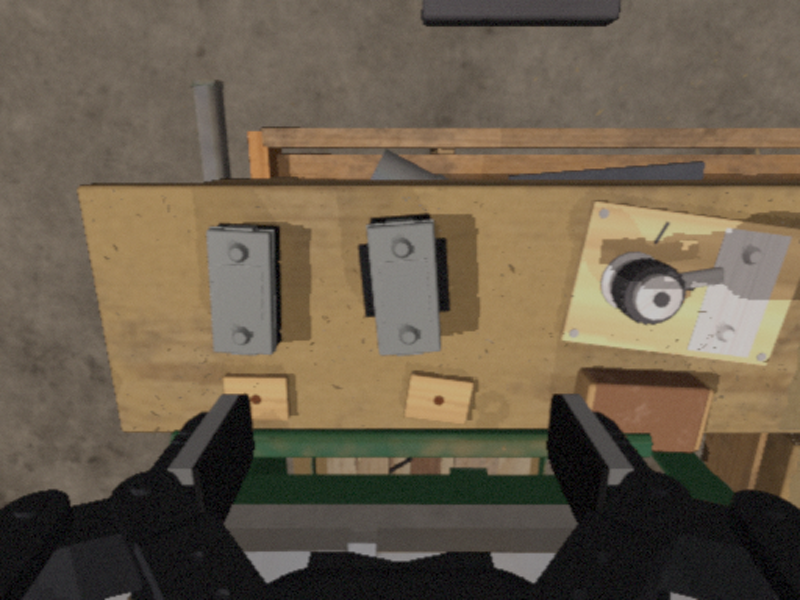

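View pics/w3.png

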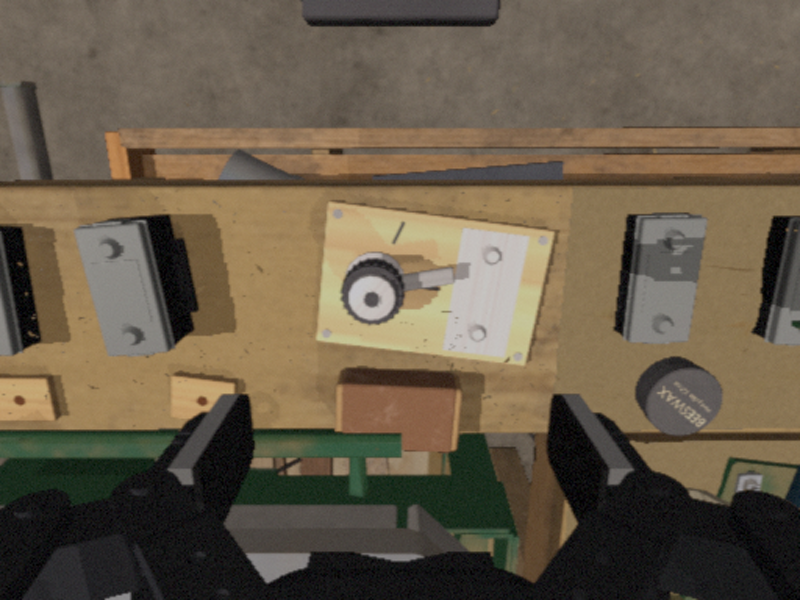

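w1 shows boxes A and B (lugs (546,242)/(541,325) and (391,240)/(393,324)), plus a thin green rod crossing A's far end, which may overhang. w2 shows the deep box C, with visible flanges and lugs at (402,247)/(408,335), shallow box D with lugs at (237,252)/(241,335), and plate dots at (256,399) and (438,400). w3 shows the dock lugs at (493,255)/(477,333), the collar dome at (372,298) and the arm tip at about (468,271). I'll turn these into positions.

```bash
python3 - <<'E'
from h import *
s=1.5625
def two(f,a,b,z,n):
    c=load(f); P=unproj(c,a[0]/s,a[1]/s,z);Q=unproj(c,b[0]/s,b[1]/s,z); d=Q-P
    print(n,((P+Q)/2).round(4)[:2],"len",np.linalg.norm(d).round(4),"ang",np.degrees(np.arctan2(d[1],d[0])).round(1))
two("w1",(391,240),(393,324),.042,"B"); two("w1",(546,242),(541,325),.042,"A")
two("w2",(402,247),(408,335),.060,"C"); two("w2",(237,252),(241,335),.042,"D"); two("w2",(402,247),(408,335),.042,"C as shallow")
two("w3",(493,255),(477,333),.016,"dock"); two("w1",(228,256),(225,333),.016,"dock w1"); two("w2",(752,257),(727,333),.016,"dock w2")
two("w3",(372,298),(468,271),.03,"x")
for f,u,v in(("w1",79,298),("w2",660,299),("w3",372,298)): print("dome",unproj(load(f),u/s,v/s,.065).round(4))
print("tip", unproj(load("w3"),467,270,.033) if 0 else unproj(load("w3"),467/s,270/s,.033))
for u in((256,399),(438,400)): print("plate",unproj(load("w2"),u[0]/s,u[1]/s,.01).round(4))
# rod end: triangulate
def tri(f1,p1,c2,p2):
    P=[]
    c1=load(f1) if isinstance(f1,str) else f1
    for c in(c1,c2):
        K,R,t=cam(c);P.append(K@np.c_[R,t])
    X=cv2.triangulatePoints(P[0],P[1],np.array(p1,float)/s,np.array(p2,float)/s); X=(X[:3]/X[3]).ravel()
    print("tri",X.round(3),"res",(proj(c1,X)*s-p1).round(1),(proj(c2,X)*s-p2).round(1))
tri("w1",(525,325),robot.get_calibration("top"),(252,307))
tri("w1",(525,325),robot.get_calibration("side"),(385,408))
# whole-rod extent: epipolar check, rod points at various heights as seen from top
im=cv2.imread("pics/top0.png")[250:380,90:370]; cv2.imwrite("pics/topc.png",cv2.resize(im,None,fx=2.8,fy=2.8,interpolation=cv2.INTER_CUBIC))
im=cv2.imread("pics/side0.png")[340:540,310:480]
a=cv2.resize(im,None,fx=2.8,fy=2.8,interpolation=cv2.INTER_CUBIC); cv2.imwrite("pics/sidec.png",a)
E
```

```text
B [0.4884 0.2136] len 0.0688 ang 1.1
A [0.4894 0.3334] len 0.0681 ang 1.6
C [ 0.491  -0.2162] len 0.0696 ang 4.0
D [ 0.4984 -0.3484] len 0.069 ang -2.7
C as shallow [ 0.4962 -0.216 ] len 0.073 ang 4.0
dock [0.5061 0.0705] len 0.0698 ang -8.4
dock w1 [0.5064 0.0722] len 0.069 ang -7.9
dock w2 [0.5068 0.0683] len 0.0679 ang -6.5
x [0.493  0.0145] len 0.0813 ang 106.2
dome [ 0.4939 -0.0214  0.065 ]
dome [ 0.4946 -0.0248  0.065 ]
dome [ 0.4938 -0.0225  0.065 ]
tip [0.48011569 0.05229736 0.033     ]
plate [ 0.6083 -0.3528  0.01  ]
plate [ 0.6091 -0.1849  0.01  ]
tri [0.523 0.321 0.044] res [ 0.6 -0. ] [ 0.2 -0. ]
tri [0.521 0.32  0.047] res [ 0.1 -0.9] [-0.1 -0.1]
```

View pics/sidec.png

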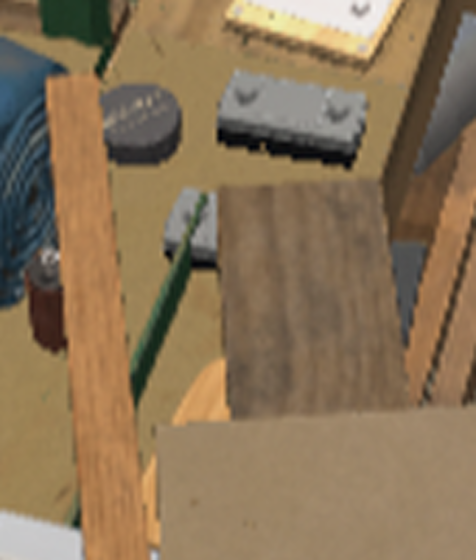

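The crop shows the green bar ending above box A's far end. I'll fit its height, and build a lid detector to avoid spending views.

```bash
cat >> h.py <<'E'
def lids(file,z,near=None):
    """grey lids in a wrist picture, as (x,y,yaw deg of long axis in -90..90,len,wid) at height z"""
    im=cv2.imread(f"pics/{file}_raw.png"); c=load(file); hsv=cv2.cvtColor(im,cv2.COLOR_BGR2HSV)
    m=((hsv[...,1]<45)&(hsv[...,2]>75)&(hsv[...,2]<185)).astype(np.uint8)
    m[250:]=0; m[:115]=0
    m=cv2.morphologyEx(m,cv2.MORPH_OPEN,np.ones((3,3),np.uint8)); m=cv2.morphologyEx(m,cv2.MORPH_CLOSE,np.ones((7,7),np.uint8))
    out=[]
    for k in cv2.findContours(m,cv2.RETR_EXTERNAL,cv2.CHAIN_APPROX_NONE)[0]:
        if cv2.contourArea(k)<1200: continue
        W=np.array([unproj(c,u,v,z)[:2] for u,v in k[:,0]],np.float32)*1000
        (x,y),(w,h),a=cv2.minAreaRect(W)
        if w<h: w,h,a=h,w,a+90
        a=(a+90)%180-90
        out.append(np.round([x/1000,y/1000,a,w,h],4))
    return out
E
python3 - <<'E'
from h import *
for f in("w1","w2","w3"):
    for z in(.036,.054): print(f,z,lids(f,z))
s=1.5625
def plane(c,p,q):
    K,R,t=cam(c); o=-R.T@t; d=[R.T@np.linalg.inv(K)@[u[0]/s,u[1]/s,1] for u in(p,q)]
    n=np.cross(*d); n/=np.linalg.norm(n); return n,n@o
n1,d1=plane(load("w1"),(530,325),(795,320)); 
for nm,p,q in(("side",(381.4,409.6),(360,475.7)),):
    n2,d2=plane(robot.get_calibration(nm),p,q)
    for y in(.32,.35,.4,.5): print(y,np.linalg.solve([n1,n2,[0,1,0]],[d1,d2,y]).round(3))
im=cv2.imread("pics/w1_raw.png")[130:235,310:400]
cv2.imwrite("pics/rod.png",cv2.resize(im,None,fx=6,fy=5.7,interpolation=cv2.INTER_CUBIC))
E
```

```text
w1 0.036 [array([  0.4904,   0.3322,   1.7819, 106.9706,  52.9347]), array([  0.4891,   0.2129,   0.7798, 106.5394,  49.0779])]
w1 0.054 [array([  0.4855,   0.3271,   1.7819, 102.0793,  50.5142]), array([  0.4842,   0.2132,   0.7799, 101.6679,  46.8337])]
w2 0.036 [array([ 4.830000e-01,  2.330000e-02, -7.686180e+01,  1.289005e+02,
        6.347310e+01]), array([  0.4986,  -0.3493,  -3.0455, 106.8771,  49.0798]), array([  0.4961,  -0.2167,   4.5226, 112.0759,  52.3874])]
w2 0.054 [array([ 4.784000e-01,  1.220000e-02, -7.686180e+01,  1.230066e+02,
        6.057080e+01]), array([  0.4933,  -0.3434,  -3.0454, 101.9902,  46.8357]), array([  0.4909,  -0.2169,   4.5226, 106.9514,  49.992 ])]
w3 0.036 [array([  0.4963,  -0.226 ,   4.4723, 112.0959,  51.5524]), array([  0.4884,   0.2089,   1.231 , 106.4309,  54.4289])]
w3 0.054 [array([  0.4911,  -0.2157,   4.4723, 106.9684,  49.1942]), array([  0.4836,   0.1993,   1.231 , 101.5624,  51.9392])]
0.32 [0.536 0.32  0.01 ]
0.35 [0.531 0.35  0.019]
0.4 [0.524 0.4   0.035]
0.5 [0.51  0.5   0.068]
```

View pics/rod.png

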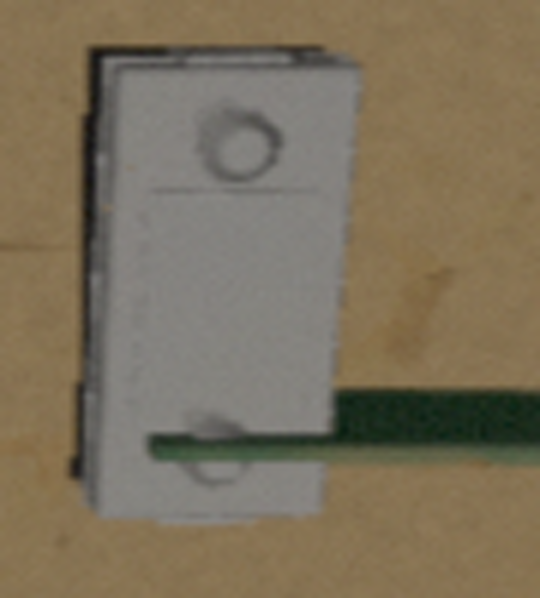

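The bar's end overlaps box A's far part at about z 0.02–0.045, with its end at (0.522, 0.321). I'll take A out by sliding it along −y first. The lid fits agree with the lug fits to within 1 mm. Now the collar.

```bash
cat >> h.py <<'E'
DOCK=np.array([.5062,.0705]); YAW=-7.7; COL=np.array([.4938,-.0232])
def say(n=""):
    o=robot.observe(); print(n,"t",round(o["time"],1),"p",o["tool_pos"].round(4),"yaw",o["tcp_rot"][2].round(1),"F",o["ft_force"].round(1),"Mz",o["torque"].round(2),"g",round(o["gripper_width"],4))
E
python3 - <<'E'
from h import *
robot.move_pose([*COL,.22],[180,0,100])
print(robot.line_to([*COL,.098],vel=.12,guard=15)); say("down")
robot.set_gripper(.0); say("grip")
for a in(120,140,150,156,160):
    robot.move_pose([*COL,.098],[180,0,a]); say(a)
E
```

```text
False
down t 8.4 p [ 0.4943 -0.0233  0.0988] yaw 100.0 F [ 0.3 -0.7 -0.5] Mz [-0.03 -0.01  0.06] g 0.0852
grip t 8.8 p [ 0.4954 -0.0231  0.0994] yaw 100.0 F [5.1 3.2 5.2] Mz [ 0.58 -0.89  0.1 ] g 0.0463
120 t 9.2 p [ 0.4955 -0.0231  0.0994] yaw 120.1 F [5.5 3.3 3.3] Mz [ 0.6  -1.06  0.13] g 0.0463
140 t 9.7 p [ 0.4956 -0.023   0.0994] yaw 140.1 F [5.3 3.8 3.2] Mz [ 0.84 -1.19  0.08] g 0.0466
150 t 10.0 p [ 0.4956 -0.023   0.0994] yaw 150.1 F [6.1 3.8 2.7] Mz [ 0.86 -1.23  0.11] g 0.0463
156 t 10.2 p [ 0.496  -0.0231  0.0995] yaw 156.1 F [7.6 2.9 0.6] Mz [ 0.71 -1.7   0.06] g 0.0465
160 t 10.5 p [ 0.4963 -0.0232  0.0996] yaw 160.0 F [ 9.6  4.5 -0.4] Mz [ 0.79 -2.11 -0.41] g 0.0463
```

```bash
python3 - <<'E'
from h import *
C=[.4955,-.023,.098]
for a in(163,166,169,172):
    robot.move_pose(C,[180,0,a]); robot.pause(.1); say(a)
robot.set_gripper(.085); robot.line_to([C[0],C[1],.36]); 
robot.move_pose([.45,0,.36],[180,0,180]); robot.pause(.3); snap("wrist","w4",(160,110,420,250),3); say()
E
```

```text
163 t 10.8 p [ 0.497  -0.0232  0.0995] yaw 162.9 F [3.3 2.8 4.6] Mz [ 0.59 -0.72 -0.91] g 0.0464
166 t 11.2 p [ 0.4974 -0.0232  0.0996] yaw 165.9 F [6.6 1.9 3. ] Mz [ 0.48 -1.19 -1.4 ] g 0.0461
169 t 11.5 p [ 0.4971 -0.0231  0.0995] yaw 169.0 F [3.6 2.3 5.6] Mz [ 0.61 -0.71 -0.75] g 0.0461
172 t 11.9 p [ 0.4968 -0.023   0.0995] yaw 171.9 F [1.5 4.1 7.8] Mz [ 0.81 -0.35 -1.36] g 0.0462
 t 14.9 p [ 4.503e-01 -3.000e-04  3.597e-01] yaw 180.0 F [-0.5  0.8  0.3] Mz [ 0.    0.01 -0.  ] g 0.0847
```

View pics/w4.png

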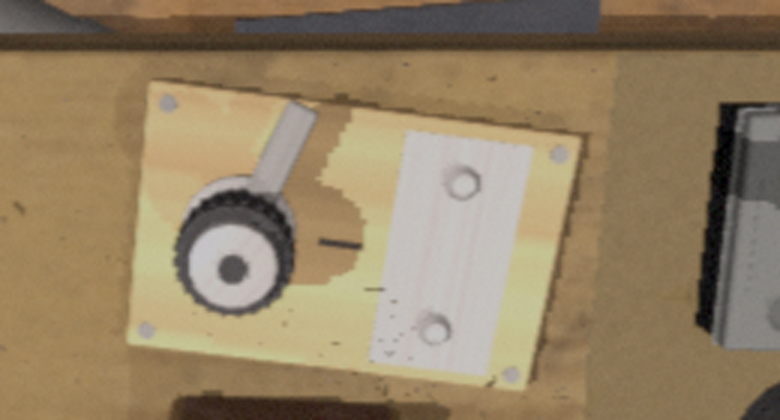

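The keeper is at the open stop: the torque saturated at about 1.4 N m with slip, and the arm points towards −x. The dock lugs in the crop are at (461,184) and (434,330). I'll refine the dock from the lugs and board corners.

```bash
python3 - <<'E'
from h import *
c=load("w4"); g=lambda u,v,z: unproj(c,160+u/3,110+v/3,z)[:2]
P,Q=g(461,184,.016),g(434,330,.016); print("dock",(P+Q)/2,np.linalg.norm(P-Q),np.degrees(np.arctan2(*(Q-P)[::-1])))
B=np.array([g(u,v,.01) for u,v in((150,82),(582,135),(528,385),(130,343))])
M=np.array([[-.062,-.141],[-.062,.049],[.062,.049],[.062,-.141]])
U,_,V=np.linalg.svd((M-M.mean(0)).T@(B-B.mean(0))); R=(U@V).T; t=B.mean(0)-R@M.mean(0)
print("board dock",t,np.degrees(np.arctan2(R[1,0],R[0,0])),(B-M@R.T-t).round(4).tolist())
print("barrel from board",R@[0,-.095]+t)
print(lids("w4",.036))
E
```

```text
dock [0.50650403 0.07004258] 0.06885900194108935 -7.292925732581396
board dock [0.50583289 0.0718805 ] -6.845412197430895 [[0.0015, 0.0008], [0.0019, -0.001], [-0.0023, -0.001], [-0.0011, 0.0011]]
barrel from board [ 0.49450975 -0.02244228]
[array([  0.4966,  -0.2259,   4.7001, 112.0354,  51.5412]), array([  0.488 ,   0.2089,   1.188 , 106.7396,  54.3873])]
```

```bash
cat >> h.py <<'E'
DOCK=np.array([.507,.071]); YAW=-7.2
def pick(x,y,yaw,ztcp,lift=.30,slide=None):
    robot.move_pose([x,y,max(ztcp+.09,.2)],[180,0,180+yaw])
    print("guard",robot.line_to([x,y,ztcp],vel=.12,guard=15)); robot.set_gripper(0); say("gripped")
    if slide is not None:
        robot.line_to([slide[0],slide[1],ztcp+.001],vel=.06); say("slid")
        x,y=slide
    robot.line_to([x,y,lift],vel=.2); say("lifted")
def place(x,y,yaw,ztcp,lift=.30,rel=True,press=.0015):
    robot.move_pose([x,y,max(lift,ztcp+.04)],[180,0,180+yaw]); say("over")
    robot.line_to([x,y,ztcp+.012],vel=.15); robot.pause(.2)
    print("guard",robot.line_to([x,y,ztcp-press],vel=.02,guard=12)); say("down, target %.4f"%ztcp)
    if rel:
        robot.set_gripper(.085); say("open"); robot.line_to([x,y,max(lift,ztcp+.1)],vel=.2)
E
python3 - <<'E'
from h import *
pick(.491,-.2165,4.3,.093)
place(*DOCK,YAW,.103,rel=False)
E
```

```text
guard False
gripped t 17.4 p [ 0.4914 -0.2168  0.0938] yaw -175.7 F [-1.6  0.2  6.7] Mz [0.14 0.15 0.  ] g 0.0493
lifted t 18.6 p [ 0.4906 -0.2162  0.2985] yaw -175.7 F [-0.  -0.5 -3.3] Mz [-0.01  0.03 -0.06] g 0.0493
over t 19.7 p [0.5071 0.0703 0.2996] yaw 172.8 F [-0.2 -0.  -2.3] Mz [ 0.   -0.02 -0.06] g 0.049
guard True
down, target 0.1030 t 21.9 p [0.5068 0.071  0.1038] yaw 172.8 F [ 0.  -0.2  4.9] Mz [-0.06  0.08 -0.02] g 0.0491
```

```bash
python3 - <<'E'
from h import *
robot.set_gripper(.085); say("open"); robot.line_to([*DOCK,.25],vel=.2)
C=[.496,-.0232,.098]
robot.set_gripper(.065)
robot.move_pose([C[0],C[1],.2],[180,0,154])
print(robot.line_to(C,vel=.12,guard=15)); robot.set_gripper(0); say("grip")
for a in(130,110,90,84,80,76,72,69):
    robot.move_pose(C,[180,0,a]); robot.pause(.1); say(a)
robot.set_gripper(.065); robot.line_to([C[0],C[1],.3],vel=.2); robot.set_gripper(.085)
robot.move_pose([.45,.0,.36],[180,0,180]); robot.pause(.3); snap("wrist","w5",(140,100,430,260),2.75); say()
E
```

```text
open t 22.3 p [0.5061 0.0711 0.1029] yaw 172.8 F [-0.2 -0.3 -1.7] Mz [0.02 0.05 0.04] g 0.085
False
grip t 25.3 p [ 0.4967 -0.0232  0.0994] yaw 154.0 F [-1.6  1.4  6.2] Mz [ 0.4  0.4 -0. ] g 0.0465
130 t 25.9 p [ 0.4964 -0.0236  0.0994] yaw 130.0 F [-3.7  0.3  7.7] Mz [-0.1   0.74 -0.08] g 0.0464
110 t 26.4 p [ 0.4961 -0.0238  0.0994] yaw 110.0 F [-6.  -2.7  8.7] Mz [-0.39  1.21 -0.11] g 0.0465
90 t 27.0 p [ 0.4958 -0.0238  0.0994] yaw 90.0 F [-8.4 -3.  10.5] Mz [-0.47  1.64 -0.13] g 0.0461
84 t 27.3 p [ 0.4957 -0.0238  0.0994] yaw 84.0 F [-9.6 -3.5 11.2] Mz [-0.54  1.8  -0.1 ] g 0.0466
80 t 27.7 p [ 0.4955 -0.0244  0.0993] yaw 80.0 F [-10.9  -6.6  11.4] Mz [-1.48  2.28  0.69] g 0.0462
76 t 28.0 p [ 0.4954 -0.0243  0.0992] yaw 76.0 F [-10.7  -6.4  10.9] Mz [-1.33  2.22  0.57] g 0.0466
72 t 28.4 p [ 0.4953 -0.024   0.0991] yaw 72.0 F [-11.3  -5.2  10.6] Mz [-1.    2.09  0.93] g 0.0461
69 t 28.7 p [ 0.4953 -0.0238  0.0991] yaw 69.1 F [-10.7  -4.3  10.2] Mz [-0.88  2.14  1.34] g 0.0464
 t 32.6 p [ 0.45   -0.      0.3599] yaw 180.0 F [ 0.2 -0.5  0.5] Mz [ 0.01  0.04 -0.02] g 0.0849
```

View pics/w5.png

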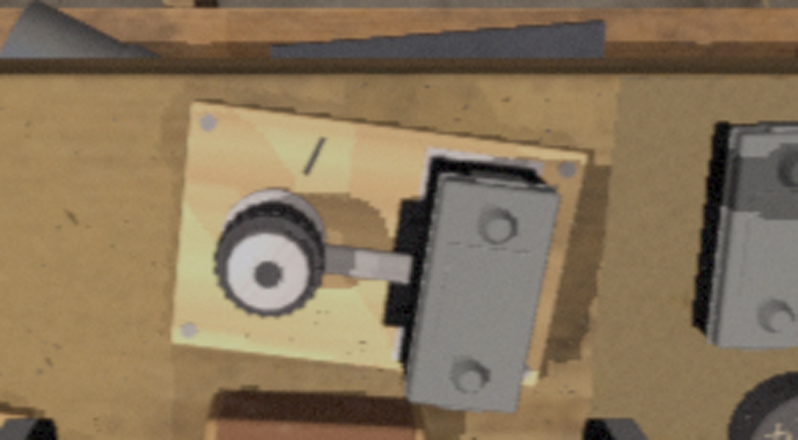

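The keeper lies over the flange at the locked stop (torque risen to 1.3 N m with slip). The box is seated, with its lugs in the crop at (499,226) and (469,377). Next is B, found again first.

```bash
python3 - <<'E'
from h import *
c=load("w5"); g=lambda u,v,z: unproj(c,140+u/2.75,100+v/2.75,z)[:2]
P,Q=g(499,226,.070),g(469,377,.070); print("deep",(P+Q)/2,np.linalg.norm(P-Q),np.degrees(np.arctan2(*(Q-P)[::-1])))
print(lids("w5",.064))
robot.move_pose([.455,.25,.36],[180,0,180]); robot.pause(.3); snap("wrist","w6"); L=lids("w6",.036); print(L)
b=[l for l in L if .15<l[1]<.29 and abs(l[3]-105)<5 and abs(l[4]-51)<5]; print(b)
if len(b)==1:
    x,y,a=b[0][:3]
    pick(x,y,a,.078)
    place(*DOCK,YAW,.078+.064,rel=False)
E
```

```text
deep [0.50647636 0.07000971] 0.06951880115265234 -7.497530331631604
[array([ 4.996000e-01,  4.790000e-02, -5.649800e+00,  1.159037e+02,
        9.536140e+01]), array([ 0.4801,  0.1941,  0.8999, 98.1016, 50.6773])]
[array([ 5.134000e-01,  3.460000e-02, -6.823900e+00,  1.156633e+02,
        9.882850e+01]), array([  0.4906,   0.3327,   1.283 , 106.7038,  51.7778]), array([  0.4887,   0.2135,   1.0706, 107.1776,  50.0134])]
[array([  0.4887,   0.2135,   1.0706, 107.1776,  50.0134])]
guard False
gripped t 36.2 p [0.4892 0.2136 0.0787] yaw -178.9 F [0.1 0.6 5.5] Mz [-0.01  0.15  0.02] g 0.0492
lifted t 37.5 p [0.4883 0.2134 0.2986] yaw -178.9 F [-0.3  0.4 -1.7] Mz [0.05 0.01 0.03] g 0.0492
over t 38.1 p [0.5067 0.0705 0.2992] yaw 172.7 F [ 0.2  0.1 -1.7] Mz [-0.02  0.01 -0.  ] g 0.0491
guard True
down, target 0.1420 t 40.0 p [0.5068 0.071  0.1427] yaw 172.8 F [-0.8 -0.2  5.1] Mz [0.05 0.14 0.  ] g 0.0491
```

```bash
python3 - <<'E'
from h import *
robot.set_gripper(.085); robot.line_to([*DOCK,.30],vel=.2)
robot.move_pose([.455,.25,.36],[180,0,180]); robot.pause(.3); snap("wrist","w7"); L=lids("w7",.036); print(L)
b=[l for l in L if .15<l[1] and abs(l[3]-105)<5 and abs(l[4]-51)<5]; print(b)
if len(b)==1 and .30<b[0][1]<.36:
    x,y,a=b[0][:3]; s=.012; r=np.radians(a)
    x-=s*np.cos(r); y-=s*np.sin(r)
    pick(x,y,a,.078,slide=(x,y-.075))
    r=np.radians(YAW)
    place(DOCK[0]-s*np.cos(r),DOCK[1]-s*np.sin(r),YAW,.078+.100,rel=False)
E
```

```text
[array([ 5.223000e-01,  3.200000e-02, -6.250000e-02,  1.136672e+02,
        8.134690e+01]), array([  0.4901,   0.3326,   2.1854, 107.1591,  52.6423])]
[array([  0.4901,   0.3326,   2.1854, 107.1591,  52.6423])]
guard False
gripped t 44.9 p [0.4786 0.3324 0.0788] yaw -177.8 F [-0.3  0.4  6.2] Mz [ 0.06  0.07 -0.02] g 0.0491
slid t 46.3 p [0.478  0.2568 0.0789] yaw -177.8 F [-0.  -2.   3.8] Mz [-0.33 -0.07 -0.03] g 0.0493
lifted t 47.5 p [0.4777 0.257  0.2986] yaw -177.8 F [ 0.7  0.7 -1.7] Mz [-0.03  0.01  0.  ] g 0.0491
over t 48.3 p [0.4949 0.0727 0.2995] yaw 172.8 F [-0.2 -0.7 -1.1] Mz [0.01 0.03 0.  ] g 0.0488
guard True
down, target 0.1780 t 49.9 p [0.4949 0.0725 0.1788] yaw 172.8 F [-2.2  0.4  4.3] Mz [ 0.11  0.11 -0.04] g 0.0494
```

```bash
python3 - <<'E'
from h import *
robot.set_gripper(.085); p=robot.observe()["tool_pos"]; robot.line_to([p[0],p[1],.32],vel=.2)
robot.move_pose([.455,-.27,.36],[180,0,180]); robot.pause(.3); snap("wrist","w8",(40,100,420,270),2.1); L=lids("w8",.036); print(L)
b=[l for l in L if l[1]<-.15 and abs(l[3]-105)<5 and abs(l[4]-51)<5]; print(b)
E
```

```text
[array([  0.4986,  -0.3495,  -4.5196, 106.5329,  51.4635])]
[array([  0.4986,  -0.3495,  -4.5196, 106.5329,  51.4635])]
```

View pics/w8.png

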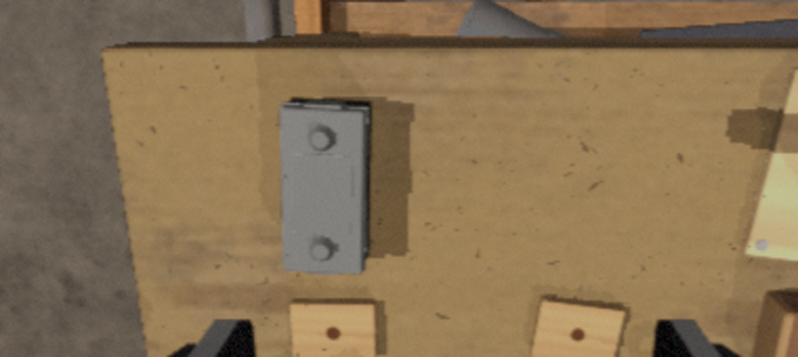

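D hasn't moved. Its lugs in the crop are at (320,137)/(320,249), and the plate dots are at (333,333) and (577,334). Now I'll pick and place D, and measure the plates and the rail behind them.

```bash
python3 - <<'E'
from h import *
c=load("w8"); g=lambda u,v,z: unproj(c,40+u/2.1,100+v/2.1,z)[:2]
P,Q=g(320,137,.042),g(320,249,.042); a=np.degrees(np.arctan2(*(Q-P)[::-1])); print("D",(P+Q)/2,np.linalg.norm(P-Q),a)
for n,d,e1,e2 in(("L",(333,333),(291,306),(375,303)),("R",(577,334),(541,298),(625,307))):
    v=g(*e2,.01)-g(*e1,.01); print(n,g(*d,.01),"yaw",np.degrees(np.arctan2(-v[0],v[1])),"w",np.linalg.norm(v))
s=1.5625
for ca,pa,cb,pb in((load("w2"),(430,432),robot.get_calibration("top"),(545,247)),):
    # rail upper edge lies along y: intersect its plane with x,z
    for z in(-.05,0,.03,.06,.1): print(z,unproj(ca,pa[0]/s,pa[1]/s,z).round(3),unproj(ca,430/s,456/s,z).round(3),"top",unproj(cb,545/s,260/s,z).round(3),unproj(cb,545/s,248/s,z).round(3))
x,y=.4986,-.3492
pick(x,y,(a-4.5)/2,.078)
place(*DOCK,YAW,.078+.136,lift=.32,rel=False)
E
```

```text
D [ 0.49869323 -0.34943876] 0.06988567623582057 -3.2966779532855743
L [ 0.60848307 -0.35282772] yaw 2.3408833926182937 w 0.05719360806739381
R [ 0.60897643 -0.18489363] yaw -6.5998083224038195 w 0.05768829497192149
-0.05 [ 0.68  -0.188 -0.05 ] [ 0.71  -0.187 -0.05 ] top [ 0.637 -0.232 -0.05 ] [ 0.661 -0.232 -0.05 ]
0 [ 0.649 -0.191  0.   ] [ 0.676 -0.191  0.   ] top [ 0.628 -0.221  0.   ] [ 0.651 -0.221  0.   ]
0.03 [ 0.63  -0.193  0.03 ] [ 0.655 -0.193  0.03 ] top [ 0.622 -0.214  0.03 ] [ 0.645 -0.214  0.03 ]
0.06 [ 0.612 -0.195  0.06 ] [ 0.635 -0.195  0.06 ] top [ 0.617 -0.207  0.06 ] [ 0.639 -0.207  0.06 ]
0.1 [ 0.587 -0.198  0.1  ] [ 0.608 -0.197  0.1  ] top [ 0.61  -0.198  0.1  ] [ 0.631 -0.198  0.1  ]
guard False
gripped t 55.3 p [ 0.499  -0.3496  0.0788] yaw 176.1 F [0.  0.9 6.5] Mz [0.07 0.1  0.03] g 0.0488
lifted t 56.5 p [ 0.4983 -0.3489  0.2985] yaw 176.1 F [-0.1  0.4 -1.4] Mz [0.04 0.01 0.02] g 0.0487
over t 58.1 p [0.5073 0.0702 0.3198] yaw 172.7 F [ 0.4  0.9 -0.5] Mz [0.05 0.04 0.06] g 0.0492
guard True
down, target 0.2140 t 59.6 p [0.507  0.071  0.2148] yaw 172.8 F [0.5 0.  4.7] Mz [-0.05  0.08  0.04] g 0.0491
```

D is seated (0.2148 expected and reached). Triangulation suggests a green rail above the bench edge at about x 0.62, close to the plates, so I'll take one closer look before gripping.

```bash
python3 - <<'E'
from h import *
robot.set_gripper(.085); p=robot.observe()["tool_pos"]; robot.line_to([p[0],p[1],.34],vel=.2)
robot.move_pose([.55,-.27,.28],[180,0,180]); robot.pause(.3); snap("wrist","w9"); say()
E
```

```text
t 62.5 p [ 0.5502 -0.2695  0.2802] yaw -180.0 F [-0.1 -0.   0.6] Mz [-0.   -0.02  0.02] g 0.085
```

View pics/w9.png

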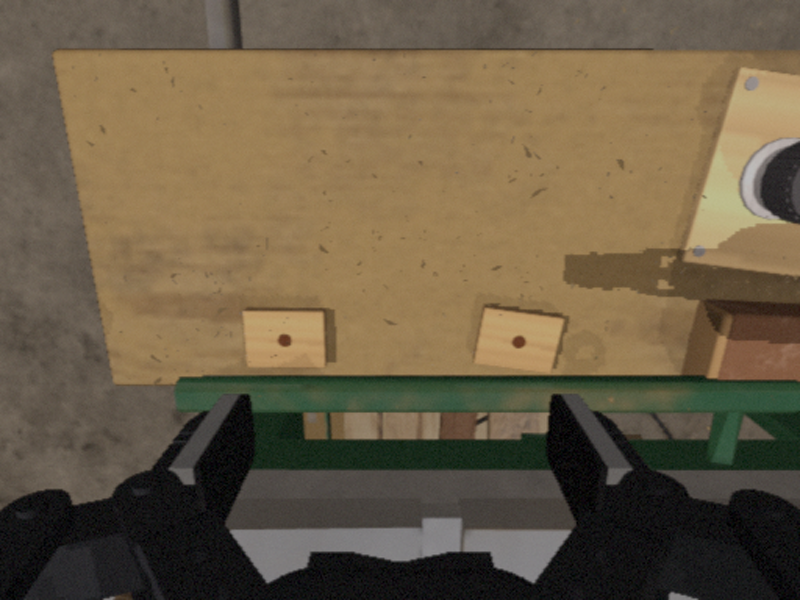

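```bash
python3 - <<'E'
from h import *
s=1.5625; a=load("w9"); b=load("w2"); t=robot.get_calibration("top")
for z in(-.02,-.01,0,.01,.02,.03,.04,.05,.06): print(z,"w9",[unproj(a,400/s,v/s,z)[0].round(3) for v in(378,411)],"w2",[unproj(b,430/s,v/s,z)[0].round(3) for v in(431,457)],"top",[unproj(t,545/s,v/s,z)[0].round(3) for v in(260,247)])
print("bench edge",unproj(a,150/s,383/s,0),unproj(b,150/s,431/s,0))
g=lambda u,v: unproj(a,u/s,v/s,.01)[:2]
for n,d,k in(("L",(285,340),((243,310),(325,309),(326,367),(246,367))),("R",(518,341),((486,307),(565,316),(552,372),(475,361)))):
    W=np.array([g(*p) for p in k],np.float32); v=W[1]-W[0]; v2=W[2]-W[3]
    print(n,"dot",g(*d),"mean",W.mean(0),"size",np.linalg.norm(v),np.linalg.norm(W[3]-W[0]),"yaw",np.degrees(np.arctan2(-v[0],v[1])),np.degrees(np.arctan2(-v2[0],v2[1])))
E
```

```text
-0.02 w9 [np.float64(0.653), np.float64(0.683)] w2 [np.float64(0.66), np.float64(0.691)] top [np.float64(0.631), np.float64(0.657)]
-0.01 w9 [np.float64(0.648), np.float64(0.677)] w2 [np.float64(0.654), np.float64(0.684)] top [np.float64(0.63), np.float64(0.655)]
0 w9 [np.float64(0.643), np.float64(0.671)] w2 [np.float64(0.648), np.float64(0.677)] top [np.float64(0.628), np.float64(0.653)]
0.01 w9 [np.float64(0.638), np.float64(0.666)] w2 [np.float64(0.642), np.float64(0.67)] top [np.float64(0.626), np.float64(0.651)]
0.02 w9 [np.float64(0.633), np.float64(0.66)] w2 [np.float64(0.635), np.float64(0.663)] top [np.float64(0.624), np.float64(0.649)]
0.03 w9 [np.float64(0.629), np.float64(0.654)] w2 [np.float64(0.629), np.float64(0.656)] top [np.float64(0.622), np.float64(0.647)]
0.04 w9 [np.float64(0.624), np.float64(0.649)] w2 [np.float64(0.623), np.float64(0.65)] top [np.float64(0.621), np.float64(0.645)]
0.05 w9 [np.float64(0.619), np.float64(0.643)] w2 [np.float64(0.617), np.float64(0.643)] top [np.float64(0.619), np.float64(0.643)]
0.06 w9 [np.float64(0.614), np.float64(0.637)] w2 [np.float64(0.611), np.float64(0.636)] top [np.float64(0.617), np.float64(0.641)]
bench edge [ 0.6476555  -0.46015507  0.        ] [ 0.64822532 -0.46114407  0.        ]
L dot [ 0.6083912  -0.35254759] mean [ 0.6074453 -0.3524794] size 0.057923872 0.043961518 yaw 0.81506735 0.091516376
R dot [ 0.60891073 -0.18500728] mean [ 0.60774815 -0.18400186] size 0.056628015 0.041764148 yaw -6.7097607 -8.684347
```

The rail is a tube at about z 0.045, x 0.62–0.645, overhanging the plates' far edge slightly. I'll grip each plate 13 mm nearer the robot than its centre, pull it −x clear of the rail, and then lift.

```bash
cat >> h.py <<'E'
S=.013
def pickplate(x,y,yaw):
    r=np.radians(yaw); x-=S*np.cos(r); y-=S*np.sin(r)
    robot.move_pose([x,y,.2],[180,0,180+yaw]); robot.set_gripper(.068)
    robot.line_to([x,y,.10],vel=.12); robot.pause(.2)
    print("guard",robot.line_to([x,y,.068],vel=.02,guard=6)); say("bench")
    z=robot.observe()["tool_pos"][2]+.0025
    robot.line_to([x,y,z],vel=.02); robot.set_gripper(0); say("gripped")
    robot.line_to([x,y,z+.003],vel=.03); robot.line_to([x-.05,y,z+.004],vel=.08); robot.line_to([x-.05,y,.32],vel=.2); say("lifted")
    return z
E
python3 - <<'E'
from h import *
z=pickplate(.608,-.1845,-7.2); print(z)
snap("wrist","w10",(90,150,430,384),2.3)
E
```

```text
guard False
bench t 66.3 p [ 0.5952 -0.1829  0.0682] yaw 172.8 F [ 0.7  0.  -0. ] Mz [-0.09 -0.05 -0.03] g 0.0683
gripped t 66.9 p [ 0.5955 -0.1831  0.0714] yaw 172.8 F [-1.4  0.5  6.3] Mz [ 0.11  0.2  -0.02] g 0.0557
lifted t 69.3 p [ 0.5448 -0.1827  0.3187] yaw 172.8 F [-0.7 -1.4 -2.1] Mz [-0.07  0.01 -0.02] g 0.0559
0.0706734576736918
```

View pics/w10.png

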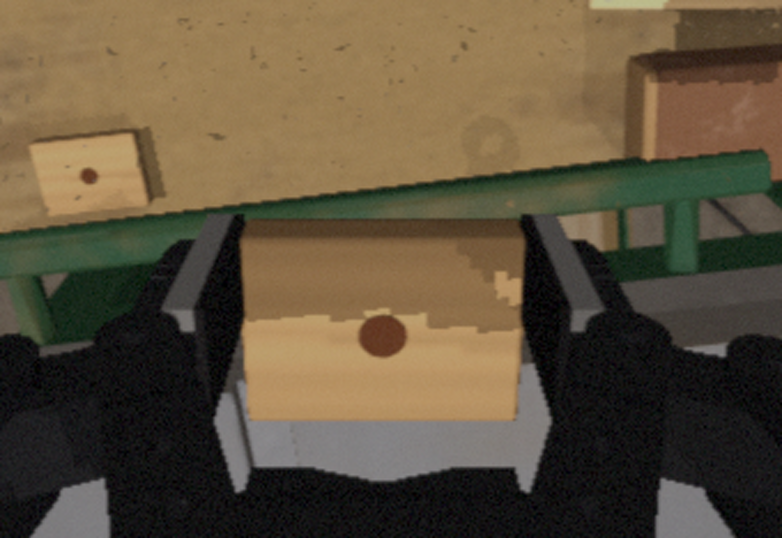

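The plate is held squarely (dot at (382,335)), and the rail was cleared. Placing it.

```bash
python3 - <<'E'
from h import *
r=np.radians(YAW); x,y=DOCK[0]-S*np.cos(r),DOCK[1]-S*np.sin(r)
place(x,y,YAW,.172+.0714,lift=.34,rel=False,press=.002)
robot.set_gripper(.072); say("open"); robot.line_to([x,y,.36],vel=.15)
robot.line_to([.40,.05,.40],vel=.25); robot.pause(.3); snap("wrist","w11",(120,120,420,330),2.6); say()
E
```

```text
over t 70.3 p [0.4944 0.0718 0.3397] yaw 172.8 F [-0.1 -0.1 -1.1] Mz [-0.04  0.05 -0.04] g 0.056
guard True
down, target 0.2434 t 71.8 p [0.494  0.0727 0.2434] yaw 172.8 F [-0.2 -0.1  4.9] Mz [-0.02  0.14 -0.03] g 0.0558
open t 72.2 p [0.4936 0.0727 0.2425] yaw 172.8 F [-0.1 -1.2 -0.4] Mz [-0.05 -0.04  0.04] g 0.0722
 t 74.0 p [0.4002 0.0501 0.3994] yaw 172.8 F [0.4 0.2 0.5] Mz [ 0.03 -0.02 -0.02] g 0.0721
```

View pics/w11.png

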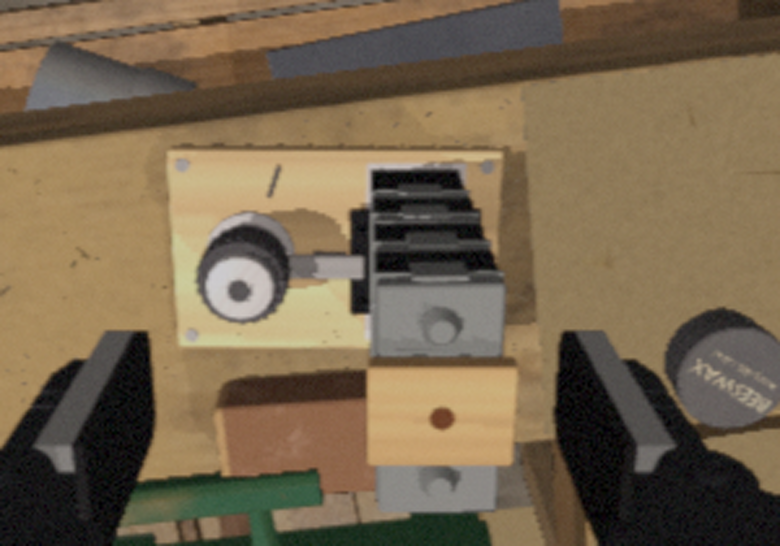

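The four-box column is aligned, and the keeper lies over the flange. The plate sits between lugs (442,325) and (440,482), with its dot at (442,418). I'll measure the plate against the lid and place the second plate on the measured pose.

```bash
python3 - <<'E'
from h import *
c=load("w11"); g=lambda u,v,z: unproj(c,120+u/2.6,120+v/2.6,z)[:2]
P,Q=g(442,325,.178),g(440,482,.178); m=(P+Q)/2; a=np.arctan2(*(Q-P)[::-1])
print("lid",m,np.linalg.norm(P-Q),np.degrees(a))
d=g(442,418,.182); R=np.array([[np.cos(a),np.sin(a)],[-np.sin(a),np.cos(a)]])
print("dot",d,"in box frame mm",R@(d-m)*1000)
W=np.array([g(*p,.182) for p in((369,358),(517,362),(513,465),(368,465))])
print("plate corners in box frame",(R@(W-m).T*1000).T.round(1))
for p,q in((0,1),(3,2)): v=W[q]-W[p]; print("plate yaw",np.degrees(np.arctan2(-v[0],v[1])),np.linalg.norm(v))
E
```

```text
lid [0.50544782 0.07086128] 0.06990654455523672 -6.064787499862971
dot [0.50830128 0.07059948] in box frame mm [2.86514307 0.04113986]
plate corners in box frame [[-23.7 -27.9]
 [-20.9  28.2]
 [ 24.7  28.4]
 [ 23.6 -29. ]]
plate yaw -8.876209801634564 0.056248500199090834
plate yaw -7.138267994465309 0.057396170984943984
```

```bash
python3 - <<'E'
from h import *
robot.move_pose([.55,-.3,.3],[180,0,180])
z=pickplate(.6075,-.3525,1.0)
r=np.radians(YAW); x,y=DOCK[0]-S*np.cos(r),DOCK[1]-S*np.sin(r)
place(x,y,YAW,.182+.0714,lift=.34,rel=False,press=.002)
robot.set_gripper(.072); say("open"); robot.line_to([x,y,.37],vel=.15)
robot.line_to([.40,.05,.40],vel=.25); robot.pause(.3); snap("wrist","w12",(120,120,420,330),2.6); say()
E
```

```text
guard False
bench t 79.2 p [ 0.5946 -0.3528  0.0682] yaw -179.0 F [0.1 0.5 0.3] Mz [-0.02  0.01  0.02] g 0.0676
gripped t 79.7 p [ 0.5948 -0.353   0.0714] yaw -179.0 F [-0.6  0.4  5.1] Mz [0.08 0.12 0.01] g 0.0556
lifted t 82.1 p [ 0.5443 -0.3525  0.3187] yaw -179.0 F [-0.3 -0.1 -0.9] Mz [0.03 0.03 0.01] g 0.0562
over t 83.7 p [0.4945 0.0719 0.3398] yaw 172.8 F [ 0.5  0.4 -0. ] Mz [ 0.01 -0.03 -0.03] g 0.0563
guard True
down, target 0.2534 t 85.2 p [0.494  0.0726 0.2533] yaw 172.8 F [-1.3  0.4  4.2] Mz [-0.09  0.15  0.07] g 0.0559
open t 85.5 p [0.4937 0.0727 0.2525] yaw 172.8 F [ 0.2  0.3 -0. ] Mz [-0.   -0.03  0.01] g 0.0719
 t 87.3 p [0.4003 0.0501 0.3995] yaw 172.8 F [-0.5 -0.4 -0.5] Mz [ 0.   -0.03  0.  ] g 0.0718
```

View pics/w12.png

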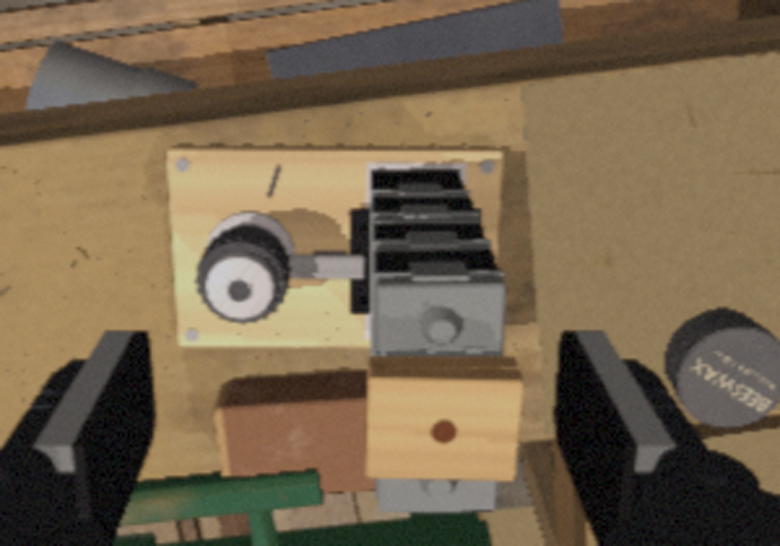

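```bash
python3 - <<'E'
from h import *
c=load("w12"); d=unproj(c,120+444/2.6,120+431/2.6,.192); print("dot2",d,"shift mm",(d[:2]-[.5083,.0706])*1000)
W=[unproj(c,120+u/2.6,120+v/2.6,.192) for u,v in((369,375),(520,378),(515,480),(368,477))]
for p,q in((0,1),(3,2)): v=W[q]-W[p]; print("yaw",np.degrees(np.arctan2(-v[0],v[1])))
robot.move_pose([.455,.25,.36],[180,0,180]); robot.pause(.3); snap("wrist","w13")
A,B=[cv2.imread(f"pics/{n}_raw.png").astype(int) for n in("w6","w13")]
D=np.abs(A-B).max(2)
ys,xs=np.where(D[90:260]>60); print("changed cols",np.histogram(xs,bins=range(0,513,32))[0])
cv2.imwrite("pics/w13s.png",np.hstack([A[90:280],B[90:280]])[:, :].astype(np.uint8)[:,:1024] if 0 else cv2.resize(np.vstack([A[90:280],B[90:280]]).astype(np.uint8),None,fx=1.5,fy=1.5))
E
```

```text
dot2 [0.50770838 0.07041624 0.192     ] shift mm [-0.59162337 -0.18376429]
yaw -8.424574682314887
yaw -8.503279958629639
changed cols [ 308 1358 2067 2509  139  175   36  106    0  226  384  132    0    0
    0    0]
```

View pics/w13s.png

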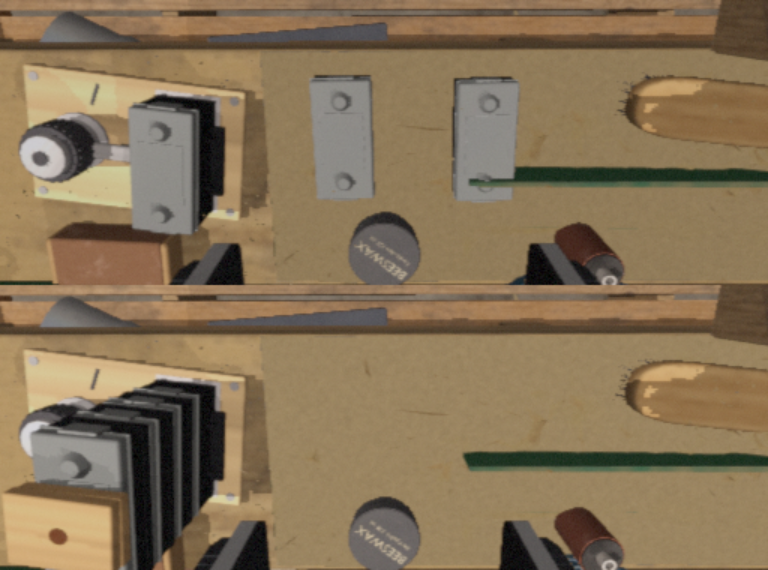

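The tin and drum haven't moved, the column is upright and flush, and the two dots differ by 0.6 mm. Handing in.

```bash
python3 -c "
from h import *
say(); robot.job_done(); print('handed in')"
```

```text
t 88.5 p [0.4552 0.2493 0.3604] yaw 179.9 F [-0.1  0.3  1.2] Mz [ 0.03 -0.02  0.03] g 0.072
the job is handed in; nothing more can be done
handed in
```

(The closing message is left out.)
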